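Refill the desk stapler

TASK

The electric stapler on the desk has run out of staples. Press its orange release button so that the magazine springs out, lay the loose strip of staples down flat in the magazine's channel, and then push the magazine back in until it clicks and stays shut. Use a light hand on the stapler: do not lean on it or ram the magazine against its stop; and leave the carton, the pen pot and the jar where they stand.

Things in the scene. Friction and masses are not known exactly. Their poses are not given: they have to be found in the camera images.
- stapler: Electric desk stapler, 220 long (its x) x 90 wide x 100 mm high, dark grey base, paper slot, pale grey head. It does not slide on the desk. Origin: centre of its underside; z up; its nose end is at -x (front of the head at x = -110 mm) and faces the robot more or less. Inside are a spring that drives the magazine out and a latch that holds it. Nothing on it should be pushed with more than 15 N.
- release_top (a point): Centre of the top of the round orange release button, 24 mm across, on the stapler's top; it stands 10 mm above the top of the head (110 mm above the desk when up). Axes as the stapler's.
- release (a joint): How far the release button is pressed, in m: 0 = up, 0.008 = fully down, where it stops hard. It is sprung: 2 N starts it; at 4 to 5.5 mm (3.5 to 5 N) the latch lets go and the magazine springs out. Let go, it comes up again. It does not move when the magazine is pushed in.
- magazine (a joint): How far the magazine stands out, in m along the stapler's -x: 0 = shut and latched, 0.095 = sprung right out. The spring pushes it out with 2 N (out) to 4 N (in). To latch, it must be pushed past 0, to between -0.002 and -0.016: how deep differs from stapler to stapler and cannot be seen. Let go after the click it comes back to 0; not clicked, it springs right out.
- magazine_nose (a point): Centre of the flat front face of the magazine's dark nose block, the face to push: 42 wide x 34 mm high, 48 to 82 mm above the desk, 24 mm ahead of the head when shut; it looks to the stapler's -x. Axes as the stapler's. Pushing in, resistance climbs to 7-10 N over the last 5 mm and drops to about 5 N as it clicks; 1.5 mm deeper is a firm stop (20 N per mm).
- magazine_channel (a point): Centre of the floor of the magazine's steel channel, 53 mm above the desk; the channel runs along the stapler's x, is 66 mm long between nose block and black pusher block (11 mm high above the floor) and 17 mm wide between two side walls that are 2.5 mm thick and 5 mm high above the floor. Open from above when the magazine is out. Moves with the magazine. Axes as the stapler's.
- strip: The loose strip of heavy-duty staples, shiny steel, 60 long (its x) x 13 wide x 13 mm high, 11 to 20 g, rigid, lying on the desk legs down beside the stapler's nose, to the left or right. Origin: centre of its underside; z up. Either end may go first. In the channel it stands 8 mm proud of the side walls.
- carton: Bystander: open cardboard carton of staples with a blue band, 85 x 52 x 36 mm, on the other side of the nose. Origin: centre of its underside.
- pen_pot: Bystander: white and blue porcelain pot 74 mm across and 95 mm high with three pens up to 165 mm high, beside the stapler. Origin: centre of its underside.
- jar: Bystander: white and blue porcelain jar with lid, 86 mm across, 110 mm high, beside the stapler. Origin: centre of its underside.
Things that resemble listed ones, but are neither listed nor needed, are in the scene too. Of the things that look like the strip, the largest one is meant.

How it is judged:
On the way, in this order (a step that is already met when the one before it is completed fails the run):
1. the release has been pressed and the magazine has sprung right out (value of joint magazine above 0.085 m), for 0.1 s.
2. the strip lies flat in the channel of the open magazine and the fingers have let go of it (x of strip in the frame of magazine_channel between -0.006 and 0.006 m and y of strip in the frame of magazine_channel between -0.0045 and 0.0045 m and z of strip in the frame of magazine_channel between -0.003 and 0.003 m and angle between strip's own z axis and vertical below 0.08 rad and value of joint magazine above 0.06 m and contact force between the fingers and strip below 0.05 N), for 0.2 s.
At the end, for the whole second after the job is handed in: The magazine is latched shut by itself (no more than 4 mm out, at rest, button up) with the strip lying flat in its channel (within 6 mm along and 4.5 mm across its middle, underside within 3 mm of the floor) (value of joint magazine below 0.004 m and velocity of joint magazine below 0.005 m/s and value of joint release below 0.0015 m and x of strip in the frame of magazine_channel between -0.006 and 0.006 m and y of strip in the frame of magazine_channel between -0.0045 and 0.0045 m and z of strip in the frame of magazine_channel between -0.003 and 0.003 m and angle between strip's own z axis and vertical below 0.08 rad and linear speed of strip below 0.02 m/s); the robot touches nothing.
It fails at once if the robot pushes on the stapler, its button or its magazine with more than 18 N (contact force between any of the fingers, the arm and stapler above 18 N).
It fails at once if a bystander is disturbed: the carton is shifted more than 15 mm or tipped (distance of carton from where it was at the start of the episode above 0.015 m or angle between carton's own z axis and vertical above 0.2 rad).
It fails at once if a bystander is disturbed: the pen pot is shifted more than 15 mm or tipped (distance of pen_pot from where it was at the start of the episode above 0.015 m or angle between pen_pot's own z axis and vertical above 0.2 rad).
It fails at once if a bystander is disturbed: the jar is shifted more than 15 mm or tipped (distance of jar from where it was at the start of the episode above 0.015 m or angle between jar's own z axis and vertical above 0.2 rad).
It also fails if it takes over 67 s, if anything falls off the work surface, if the arm or the gripper's body presses on something with over 40 N, if the wrist force passes 120 N, or if a joint passes its speed limit or range.

ROBOT

A 6-joint arm with a two-finger parallel gripper is mounted at the origin on the work surface. World frame = base frame: x ahead of the robot, y to its left, z up, the work surface at z = 0. Lengths are in m, angles in rad, forces in N, time in s.
With the tool pointing down it reaches from about 0.325 to 1 m from the base axis. Payload 5.1 kg.
Tool frame: the origin (TCP) lies between the finger pads; the fingertips stand 17 mm ahead of it and the grasp point (between the pads) lies 2 mm behind it (ctrl.tip_reach is the distance from the TCP to the fingertips, in m); x points along the fingers, z is the direction in which the jaws open and shut, and the axes are right-handed (so a half turn about x gives the same grasp; the last joint's range is limited). The gripper opens to 85 mm and grips with 20 to 120 N. Pads are 22 mm wide; open, the fingers measure 114 mm over their backs; the gripper's body (76 mm by 85 mm) begins 54 mm behind the grasp point. The pads swing forward as they close: fully open they stand 13 mm farther back than shut.
Start: joints at [-1.365, 0.124, 1.65, -0, 1.367, -0.083], TCP at [0.185, -0.623, 0.248] pointing down, gripper open.
Joint ranges: [-2.61, 2.61], [-1.02, 2.33], [0.03, 2.71], [-1.35, 4.49], [0.32, 2.68], [-2.91, 2.91]. Speed limits (rad/s): [2.57, 2.57, 3.14, 3.14, 3.14, 3.14].

INTERFACE

Orientations are given as a 3x3 rotation matrix whose columns are the frame's x, y, z axes.
In Python, from workcell import ctrl, viewer, ticket, nets gives the robot as it stands.
- The arm moves only by the tool send_rows, never from a script. Its argument "plan" is text: rows parted by semicolons, each of 7 numbers parted by spaces: the shift along the tool's x, y, z as a fraction of full scale, then the turn, a rotation vector about the tool's x, y, z as a fraction of full scale, then the closure, from 0 (fully open) to 1 (shut). In form: tx ty tz rx ry rz hand; .... A call has 1 to 12 rows; each row shifts and turns the pose as measured when the row begins, along the tool's axes as they then stand; what a row does not reach is not made up. Full scale, the value 1, is 75 cm for a shift and 60 degrees for a turn. A row lasts 1/12 s, in which the tool goes at most 41.7 mm and 7.16 degrees, less where a joint would pass 70% of its speed; a pose out of reach is approached as far as the arm can. A call with a number of a shift or a turn outside -1 to 1 is refused whole. A call with a gripper value outside its range is refused whole. The fingers move at their own pace and stop on an object; the grip force is fixed at half the most. Time passes only in rows, so rows that do not move let the fingers close. It gives the time, the measured TCP pose, the force and the opening at its end, in the units of the state.
- ctrl.sense(): the state, without advancing time (a new reading comes with each control period).
- viewer.capture(name): name is "scene" or "top" or "wrist"; returns a dict with "color" (400x640x3 uint8, red, green, blue), "z_map" (400x640 float32, m along the optical axis (not along the pixel's ray), 0 where there is no reading), "fx", "fy", "cx", "cy" (pixels), "camera_from_world" (4x4, takes a point from world to camera coordinates); the wrist camera has in their place "T_tool_cam" (4x4, takes a point from camera to tool coordinates, whose origin is the TCP and whose axes are the tool frame's). Camera axes: x right, y down, z forward; pixel columns grow to the right and rows downward; lengths in m; the calibration is good to about 2 mm. A picture is of the moment at which its call begins: read the wrist's pose just before it.
- ticket.job_done(): hands the job in, once; it reports no verdict.
Trained networks look in the newest picture that a camera, given by its name, has taken for a name from the list of things; names that differ only in an ending like _2 or _b are one class to them, and where a whole thing is asked for, a point or a joint stands for the part that bears it (a point fixed in the world has none). Each returns a list of dicts, best first, with "score" (0 to 1); they miss things now and then, are a little off and sometimes report something else, mostly with a low value. They report only what shows in the picture. A call takes as long as a camera call. They do not tell look-alikes from the thing itself.
- nets.regions_of(camera, target): "mask" (400x640 bool, what is visible of it).
- nets.mark_of(camera, target): "point" ([x, y, z] in m, in world coordinates, good to about 4 mm: a listed point, or the origin of a listed thing).
The state is a dict: "time": time; "joint_pos": joint angles; "joint_velocities": joint speeds; "effort": joint torques, N m; "tcp_pos": TCP position; "ee_rot": TCP orientation; "force": force on the tool from outside, world axes, zero at the start; "ft_torque": the same for the moment, N m; "grip_width": finger opening in m.
Only numpy, scipy, OpenCV 4.12 (cv2) and the standard library are available. Lean on these libraries where they do the work, as an engineer would, in place of code of your own. Each camera call takes 0.05 s, during which the arm holds its last target. There are 200 camera calls.

## Working session

There is one attempt and no reset: what is moved stays moved. The work goes in short steps, Python scripts to look and compute and a tool call to move; the robot and the scene stay as the last step left them, time stands still between calls to the robot, and variables do not carry over. Pictures are saved under pics/ and viewed, about 8 in all and at most 12, crops included, and the job is handed in when it is done.

Besides the shell and the picture viewer there is one more tool, called after "Emit:" as name(argument=value, ...), one argument or row to a line, values as JSON. send_rows: Moves the arm, as the interface text tells. Shift numbers are shares of 75 cm and turn numbers shares of 60 degrees, none past 1 either way. Its arguments: {"type":"object","properties":{"plan":{"type":"string"}},"required":["plan"]}

```bash
mkdir -p pics
cat > h.py <<'E'
import numpy as np, cv2
from workcell import ctrl, viewer, ticket, nets
def cap(n):
    s=ctrl.sense(); c=viewer.capture(n)
    if n=='wrist':
        T=np.eye(4);T[:3,:3]=s['ee_rot'];T[:3,3]=s['tcp_pos'];c['W']=T@np.array(c['T_tool_cam'])
    else: c['W']=np.linalg.inv(c['camera_from_world'])
    z=c['z_map'];v,u=np.mgrid[:z.shape[0],:z.shape[1]]
    P=np.stack([(u-c['cx'])/c['fx']*z,(v-c['cy'])/c['fy']*z,z],-1)
    c['P']=P@c['W'][:3,:3].T+c['W'][:3,3]; c['P'][z==0]=np.nan
    return c
def save(c,f,crop=None,k=1):
    im=c['color'][...,::-1]
    if crop: a,b,d,e=crop; im=im[b:e,a:d]
    cv2.imwrite('pics/'+f,cv2.resize(im,None,fx=k,fy=k,interpolation=cv2.INTER_CUBIC))
def st():
    s=ctrl.sense(); print('t',s['time'],'tcp',np.round(s['tcp_pos'],4),'F',np.round(s['force'],2),'w',s['grip_width']); print(np.round(s['ee_rot'],3)); return s
E
python3 - <<'E'
from h import *
st()
for cam in('scene','top'):
    c=cap(cam); save(c,cam+'0.png')
    for t in('stapler','release_top','magazine_nose','strip','carton','pen_pot','jar'):
        print(cam,t,[(round(d['score'],2),np.round(d['point'],3).tolist()) for d in nets.mark_of(cam,t)[:4]])
a=cv2.imread('pics/scene0.png');b=cv2.imread('pics/top0.png')
cv2.imwrite('pics/both.png',np.vstack([a[60:340],b[60:360]]))
E
```

```text
t 0.0 tcp [ 0.1849 -0.6226  0.2471] F [-0.94 -0.13  0.18] w 0.08528162091695303
[[-0.     0.959  0.285]
 [ 0.002  0.285 -0.959]
 [-1.     0.    -0.002]]
scene stapler []
scene release_top [(0.53, [0.684, -0.057, 0.107])]
scene magazine_nose [(0.46, [0.567, -0.079, 0.066])]
scene strip [(0.53, [0.57, -0.221, -0.003]), (0.5, [0.499, -0.195, 0.001]), (0.46, [0.64, -0.243, -0.0])]
scene carton [(0.76, [0.535, 0.066, 0.001])]
scene pen_pot [(0.71, [0.765, -0.183, 0.001])]
scene jar [(0.57, [0.713, 0.098, -0.002])]
top stapler [(0.76, [0.698, -0.053, 0.002]), (0.56, [0.764, -0.183, 0.001])]
top release_top [(0.44, [0.685, -0.056, 0.117])]
top magazine_nose [(0.78, [0.568, -0.075, 0.059]), (0.35, [0.681, -0.056, 0.116])]
top strip [(0.67, [0.498, -0.195, 0.0]), (0.65, [0.645, -0.246, 0.001]), (0.55, [0.568, -0.22, -0.0])]
top carton [(0.69, [0.534, 0.063, -0.001])]
top pen_pot [(0.58, [0.767, -0.186, 0.0])]
top jar [(0.88, [0.716, 0.098, -0.001]), (0.38, [0.569, -0.078, 0.061])]
```

View pics/both.png

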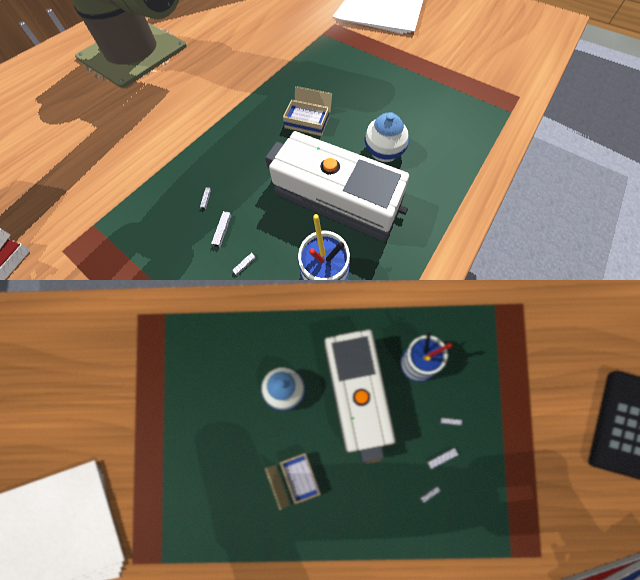

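Scene picture (top half) and top picture (lower half): the stapler is in the middle with its nose toward the robot. There are three strips on its right; the largest is the middle one, at about (443,458) in the stacked picture. I'll measure the stapler's yaw, the strip and the button from depth.

Run:
```python
from h import *
for cam in('top','scene'):
    c=cap(cam);P=c['P'];x,y,z=P[...,0],P[...,1],P[...,2]
    m=(abs(z-.1)<.006)&(np.hypot(x-.7,y+.053)<.14)
    m=cv2.morphologyEx(m.astype(np.uint8),cv2.MORPH_OPEN,np.ones((3,3)))
    n,l,s,_=cv2.connectedComponentsWithStats(m);k=1+s[1:,4].argmax()
    r=cv2.minAreaRect(P[l==k][:,:2].astype(np.float32));print(cam,'head',r, 'z',np.median(z[l==k]))
    R,G,B=[c['color'][...,i].astype(int) for i in range(3)]
    o=(R>180)&(B<90)&(G<190)&(G>80)&(np.hypot(x-.685,y+.056)<.025)
    print('button',np.nanmedian(P[o],0),o.sum())
    for d in nets.regions_of(cam,'strip')[:4]:
        q=P[d['mask']];q=q[~np.isnan(q[:,0])];print('strip',d['score'],q.mean(0).round(4),np.percentile(q[:,2],[10,50,90]).round(4),cv2.minAreaRect(q[:,:2].astype(np.float32)))
```

```text
top head ((0.7004899382591248, -0.05739711970090866), (0.219732403755188, 0.09003686904907227), 9.780078887939453) z 0.09997379288873287
button [ 0.68495228 -0.05864545  0.10962459] 117
strip 0.57 [ 0.5706 -0.2262  0.0115] [0.0045 0.0127 0.0152] ((0.5708305239677429, -0.22551032900810242), (0.016204461455345154, 0.05939972773194313), 25.84937286376953)
strip 0.48 [ 0.6437 -0.2489  0.0085] [0.0061 0.0088 0.0111] ((0.6440580487251282, -0.24848268926143646), (0.03987663611769676, 0.00887352041900158), 82.97730255126953)
strip 0.46 [ 0.5    -0.2009  0.0079] [0.0047 0.0083 0.0099] ((0.4987497925758362, -0.20020750164985657), (0.009010907262563705, 0.03702828288078308), 34.885948181152344)
strip 0.2 [ 0.6912 -0.0575  0.0973] [0.0956 0.0998 0.1023] ((0.6877378225326538, -0.06760406494140625), (0.24730272591114044, 0.1069243773818016), 10.173460006713867)
scene head ((0.7004371881484985, -0.0554160475730896), (0.21952475607395172, 0.09050919860601425), 9.70148754119873) z 0.09912180128803805
button [ 0.68341434 -0.06212607  0.10891174] 45
strip 0.61 [ 0.6446 -0.2477  0.0058] [0.0002 0.0071 0.0087] ((0.6422867178916931, -0.2462729811668396), (0.040951963514089584, 0.01391642913222313), 82.3049545288086)
strip 0.52 [ 0.5001 -0.198   0.006 ] [0.002  0.0066 0.0087] ((0.49841803312301636, -0.19709812104701996), (0.009261123836040497, 0.04081415757536888), 34.3056640625)
```

Emit:
send_rows(
  plan="0 .047 -.029 0 0 0 1;0 .047 -.029 0 0 0 1;0 .047 -.029 0 0 0 1;0 .047 -.029 0 0 0 1;0 .047 -.029 0 0 0 1;0 .047 -.029 0 0 0 1;0 .047 -.029 0 0 0 1;0 .047 -.029 0 0 0 1;0 .047 -.029 0 0 0 1;0 .047 -.029 0 0 0 1;0 .047 -.029 0 0 0 1;0 .047 -.029 0 0 0 1",
)

```text
time: 2.0
tcp_pos: [0.5173, -0.2538, 0.2487]
ee_rot: [[0.003, 0.963, 0.27], [-0.006, 0.27, -0.963], [-1.0, 0.001, 0.007]]
force: [0.6, -1.1, 0.9]
grip_width: -0.0
```

Emit:
send_rows(
  plan="0 .041 -.027 0 0 0 1;0 .041 -.027 0 0 0 1;0 .041 -.027 0 0 0 1;0 .041 -.027 0 0 0 1;0 .041 -.027 0 0 0 1;0 .041 -.027 0 0 0 1;0 .041 -.027 0 0 0 1;0 0 0 .099 0 0 1;0 0 0 0 0 0 1",
)

```text
time: 2.75
tcp_pos: [0.6974, -0.0393, 0.2486]
ee_rot: [[0.007, 0.984, 0.175], [-0.006, 0.175, -0.984], [-1.0, 0.006, 0.007]]
force: [0.1, -0.6, 0.5]
grip_width: 0.0002
```

Run:
```python
from h import *
print(ctrl.tip_reach)
s=st();print(s['ee_rot'].T@(np.array([.6845,-.0592,.115+ctrl.tip_reach])-s['tcp_pos'])/.75)
```

```text
0.017
t 2.75 tcp [ 0.6974 -0.0393  0.2486] F [ 0.14 -0.58  0.51] w 0.00020865479068835676
[[ 0.007  0.984  0.175]
 [-0.006  0.175 -0.984]
 [-1.     0.006  0.007]]
[ 0.15551577 -0.02255184  0.02200004]
```

Emit:
send_rows(
  plan=".04 -.0115 .011 0 0 0 1;.04 -.011 .011 0 0 0 1;.04 0 0 0 0 0 1;.02 0 0 0 0 0 1;.01 0 0 0 0 0 1;0 0 0 0 0 0 1",
)

```text
time: 3.25
tcp_pos: [0.6853, -0.0613, 0.1354]
ee_rot: [[0.014, 0.982, 0.188], [-0.007, 0.189, -0.982], [-1.0, 0.012, 0.009]]
force: [-0.3, -1.2, 0.0]
grip_width: 0.0003
```

Run:
```python
from h import *
s=st();print((s['ee_rot'].T@(np.array([.6845,-.0592,.110+ctrl.tip_reach])-s['tcp_pos']))/.75)
```

```text
t 3.25 tcp [ 0.6853 -0.0613  0.1354] F [-0.25 -1.19  0.  ] w 0.00032495018916702196
[[ 0.014  0.982  0.188]
 [-0.007  0.189 -0.982]
 [-1.     0.012  0.009]]
[ 0.01121976 -0.00061635 -0.00302776]
```

Emit:
send_rows(
  plan=".006 0 -.002 0 0 0 1;.004 0 0 0 0 0 1;.002 0 0 0 0 0 1;.002 0 0 0 0 0 1",
)

```text
time: 3.58
tcp_pos: [0.6867, -0.0611, 0.1284]
ee_rot: [[0.019, 0.982, 0.19], [-0.008, 0.19, -0.982], [-1.0, 0.017, 0.011]]
force: [-0.3, -1.3, 0.5]
grip_width: 0.0002
```

Emit:
send_rows(
  plan=".003 0 0 0 0 0 1;.003 0 0 0 0 0 1;.003 0 0 0 0 0 1",
)

```text
time: 3.83
tcp_pos: [0.6882, -0.0612, 0.1253]
ee_rot: [[0.023, 0.981, 0.19], [-0.008, 0.191, -0.982], [-1.0, 0.021, 0.013]]
force: [-3.8, -0.1, 5.0]
grip_width: -0.0001
```

Emit:
send_rows(
  plan=".003 0 0 0 0 0 1;0 0 0 0 0 0 1",
)

```text
time: 4.0
tcp_pos: [0.6884, -0.0612, 0.1241]
ee_rot: [[0.023, 0.981, 0.191], [-0.009, 0.191, -0.982], [-1.0, 0.021, 0.013]]
force: [-1.8, 0.9, 1.2]
grip_width: -0.0
```

Run:
```python
from h import *
c=cap('top');print([(d['score'],np.round(d['point'],3)) for d in nets.mark_of('top','magazine_nose')])
P=c['P'];x,y,z=P[...,0],P[...,1],P[...,2]
print(np.nanmin(x[(z>.045)&(z<.09)&(abs(y+.09)<.04)])); st()
```

```text
[]Traceback (most recent call last):
  File "<stdin>", line 4, in <module>
    res = np.fmin.reduce(a, axis=axis, out=out, **kwargs)
ValueError: zero-size array to reduction operation fmin which has no identity
```

Emit:
send_rows(
  plan=".003 0 0 0 0 0 1;.003 0 0 0 0 0 1",
)

```text
time: 4.27
tcp_pos: [0.689, -0.0612, 0.1202]
ee_rot: [[0.024, 0.981, 0.191], [-0.009, 0.191, -0.982], [-1.0, 0.022, 0.013]]
force: [-2.0, 0.4, 3.9]
grip_width: 0.0002
```

Run:
```python
from h import *
c=cap('scene');save(c,'s1.png',(200,60,520,340),2);print([(d['score'],np.round(d['point'],3)) for d in nets.mark_of('scene','magazine_nose')])
st()
```

```text
[(0.68, array([ 0.533, -0.083,  0.067]))]
t 4.3667 tcp [ 0.689  -0.0612  0.1199] F [-2.93  0.71  3.8 ] w -0.0002155065971553973
[[ 0.024  0.981  0.191]
 [-0.009  0.191 -0.982]
 [-1.     0.022  0.013]]
```

View pics/s1.png

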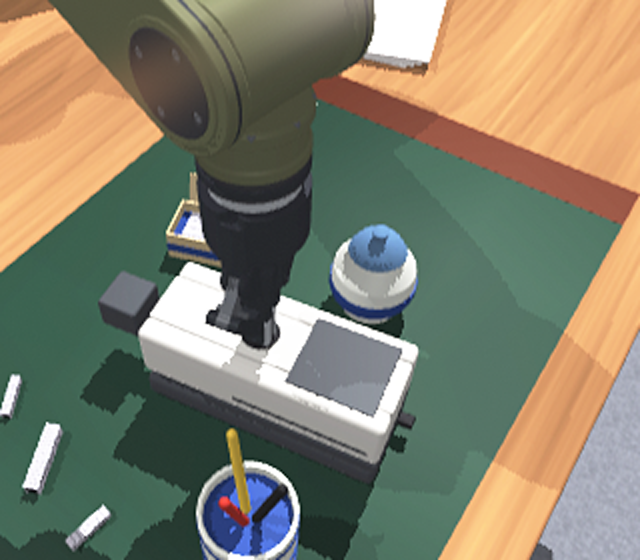

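The magazine is coming out: its nose block is at about (128,300). I'll lift off and head for the strip.

Emit:
send_rows(
  plan="-.02 0 0 0 0 0 1;-.05 0 0 0 0 0 1;-.055 0 0 0 0 0 .6;-.05 0 0 0 0 0 .5;0 0 0 0 0 0 .5",
)

```text
time: 4.78
tcp_pos: [0.6845, -0.0597, 0.2528]
ee_rot: [[0.018, 0.982, 0.19], [-0.007, 0.191, -0.982], [-1.0, 0.017, 0.011]]
force: [0.7, 0.1, 2.2]
grip_width: 0.0357
```

```bash
cat >> h.py <<'E'
from scipy.spatial.transform import Rotation as Ro
def go(p,yaw):
    "remaining move to TCP p with tool down, jaw axis at yaw deg: tool-axis fractions"
    s=ctrl.sense();R=np.array(s['ee_rot']);a=np.radians(yaw)
    z=np.array([np.cos(a),np.sin(a),0]);x=np.array([0,0,-1.]);G=np.stack([x,np.cross(z,x),z],1)
    print('shift',(R.T@(np.array(p)-s['tcp_pos'])/.75).round(4),'turn',(Ro.from_matrix(R.T@G).as_rotvec()/np.radians(60)).round(4))
E
python3 - <<'E'
from h import *
st();go([.5705,-.2245,.16],-154.15)
c=cap('top');print([(d['score'],np.round(d['point'],3)) for d in nets.mark_of('top','magazine_nose')],[(d['score'],np.round(d['point'],3)) for d in nets.mark_of('top','magazine_channel')])
E
```

```text
t 4.7833 tcp [ 0.6845 -0.0597  0.2528] F [0.72 0.14 2.24] w 0.03565822959186501
[[ 0.018  0.982  0.19 ]
 [-0.007  0.191 -0.982]
 [-1.     0.017  0.011]]
shift [ 0.1225 -0.1931  0.1854] turn [ 1.2522 -0.0018 -0.0201]
[] []
```

Emit:
send_rows(
  plan="0 -.034 .033 0 0 0 .5;0 -.034 .033 0 0 0 .5;0 -.034 .033 0 0 0 .5;0 -.034 .033 0 0 0 .5;0 -.034 .033 0 0 0 .5;.01 -.023 .02 0 0 -.02 .5;.02 0 0 .115 0 0 .5;.02 0 0 .115 0 0 .5;.02 0 0 .115 0 0 .5;.02 0 0 .115 0 0 .5;0 0 0 .115 0 0 .5;0 0 0 .115 0 0 .5",
)

```text
time: 5.93
tcp_pos: [0.5454, -0.2253, 0.1444]
ee_rot: [[-0.053, 0.851, -0.522], [0.008, -0.522, -0.853], [-0.999, -0.049, 0.021]]
force: [-0.8, -0.2, 0.1]
grip_width: 0.0429
```

Emit:
send_rows(
  plan="0 0 0 .115 0 0 .5;0 0 0 .115 0 0 .5;0 0 0 .115 0 0 .5;0 0 0 .115 0 0 .5;0 0 0 0 0 0 .5",
)

```text
time: 6.35
tcp_pos: [0.5374, -0.2215, 0.1294]
ee_rot: [[-0.075, 0.494, -0.866], [0.019, -0.868, -0.497], [-0.997, -0.053, 0.055]]
force: [-0.0, 0.3, 0.3]
grip_width: 0.0427
```

```bash
cat > meas.py <<'E'
from h import *
def strip(cam,c):
    P=c['P'];out=[]
    for d in nets.regions_of(cam,'strip')[:3]:
        q=P[d['mask']];q=q[~np.isnan(q[:,0])];t=q[q[:,2]>np.percentile(q[:,2],80)-.003]
        print('strip',round(d['score'],2),t.mean(0).round(4),cv2.minAreaRect(t[:,:2].astype(np.float32)))
E
python3 - <<'E'
from h import *; from meas import strip
st();go([.5705,-.2245,.06],-154.15)
c=cap('wrist');save(c,'w1.png');strip('wrist',c)
print([(d['score'],np.round(d['point'],3)) for d in nets.mark_of('wrist','strip')])
c=cap('top');strip('top',c);save(c,'t1.png',(200,0,520,280),2)
for t in('magazine_nose','magazine_channel'):print(t,[(d['score'],np.round(d['point'],3)) for d in nets.mark_of('top',t)])
a=cv2.imread('pics/w1.png');b=cv2.imread('pics/t1.png');cv2.imwrite('pics/wt.png',cv2.resize(np.vstack([a,b]),None,fx=.6,fy=.6))
E
```

```text
t 6.35 tcp [ 0.5374 -0.2215  0.1294] F [-0.    0.25  0.27] w 0.04269803320664798
[[-0.075  0.494 -0.866]
 [ 0.019 -0.868 -0.497]
 [-0.997 -0.053  0.055]]
shift [ 0.0889  0.0302 -0.0414] turn [0.065  0.0547 0.0492]
strip 0.97 [ 0.5685 -0.2225  0.0132] ((0.567698061466217, -0.22096778452396393), (0.013171402737498283, 0.0599992610514164), 26.785804748535156)
strip 0.94 [ 0.4971 -0.1948  0.0089] ((0.4964510202407837, -0.19401943683624268), (0.008845021016895771, 0.04116339609026909), 32.896297454833984)
strip 0.93 [ 0.6422 -0.2434  0.0088] ((0.6424380540847778, -0.24301432073116302), (0.040124066174030304, 0.00937581155449152), 82.64390563964844)
[(0.88, array([ 0.499, -0.2  , -0.003])), (0.72, array([ 0.569, -0.223, -0.002])), (0.6, array([ 0.646, -0.246,  0.006]))]
strip 0.68 [ 0.7016 -0.0569  0.1008] ((0.7001574039459229, -0.05724244564771652), (0.21811126172542572, 0.08859062194824219), 9.303648948669434)
strip 0.45 [ 0.4977 -0.199   0.0091] ((0.4980970025062561, -0.19944268465042114), (0.009252790361642838, 0.039156243205070496), 35.44691848754883)
strip 0.41 [ 0.6437 -0.2502  0.0089] ((0.6439275741577148, -0.24879196286201477), (0.03474809229373932, 0.007713560946285725), 82.19718170166016)
magazine_nose [(0.63, array([ 0.474, -0.091,  0.062]))]
magazine_channel [(0.86, array([ 0.546, -0.08 ,  0.051]))]
```

View pics/wt.png

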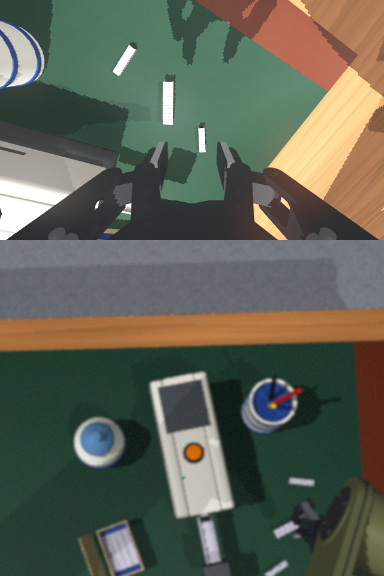

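Run:
```python
from h import *
go([.569,-.2228,.07],-153.5)
```

```text
shift [ 0.0797  0.0247 -0.0387] turn [0.0573 0.0519 0.046 ]
```

Emit:
send_rows(
  plan="0 0 0 .06 .052 .046 .5;0 0 0 0 .005 .005 .5;.02 .012 -.019 0 0 0 .5;.02 .012 -.019 0 0 0 .5;.02 0 0 0 0 0 .5;0 0 0 0 0 0 .5",
)

```text
time: 7.2
tcp_pos: [0.576, -0.2272, 0.0899]
ee_rot: [[0.013, 0.45, -0.893], [-0.006, -0.893, -0.45], [-1.0, 0.011, -0.009]]
force: [-0.7, 1.3, -0.6]
grip_width: 0.0428
```

Run:
```python
from h import *; from meas import strip
go([.569,-.2228,.0235],-153.5);st()
c=cap('wrist');strip('wrist',c)
```

```text
shift [ 0.0884 -0.0105  0.0065] turn [ 0.0038 -0.0085 -0.0106]
t 7.2 tcp [ 0.576  -0.2272  0.0899] F [-0.69  1.26 -0.59] w 0.04281801607816768
[[ 0.013  0.45  -0.893]
 [-0.006 -0.893 -0.45 ]
 [-1.     0.011 -0.009]]
strip 0.84 [ 0.6422 -0.2435  0.0088] ((0.6423839330673218, -0.24302905797958374), (0.039927754551172256, 0.008846376091241837), 81.82513427734375)
strip 0.81 [ 0.5685 -0.222   0.0132] ((0.567735493183136, -0.22087395191192627), (0.013166923075914383, 0.06041106581687927), 26.649494171142578)
```

Emit:
send_rows(
  plan=".02 -.007 .004 .004 -.0085 -.0106 .5;.02 -.005 .003 0 0 0 .5;.02 0 0 0 0 0 .5;.015 0 0 0 0 0 .5;0 0 0 0 0 0 .5",
)

```text
time: 7.72
tcp_pos: [0.5703, -0.2233, 0.0383]
ee_rot: [[0.009, 0.446, -0.895], [-0.005, -0.895, -0.447], [-1.0, 0.008, -0.006]]
force: [0.4, 0.3, -1.5]
grip_width: 0.0428
```

Run:
```python
from h import *
go([.5683,-.2218,.0235],-153.4)
```

```text
shift [ 0.0197 -0.0031  0.0015] turn [-0.0014 -0.0053 -0.0077]
```

Emit:
send_rows(
  plan=".01 -.003 .002 0 -.006 -.008 .5;.007 -.001 0 0 0 0 .5;.003 0 0 0 0 0 .5;0 0 0 0 0 0 .5",
)

```text
time: 8.05
tcp_pos: [0.5675, -0.2213, 0.0228]
ee_rot: [[-0.001, 0.447, -0.895], [0.0, -0.895, -0.447], [-1.0, -0.001, 0.001]]
force: [0.1, 0.2, 0.1]
grip_width: 0.0428
```

Run:
```python
from h import *
go([.5683,-.2218,.0235],-153.4);st()
```

```text
shift [-0.0009  0.001  -0.0007] turn [-0.0012  0.0011  0.0007]
t 8.05 tcp [ 0.5675 -0.2213  0.0228] F [0.14 0.19 0.09] w 0.0427672577759847
[[-0.001  0.447 -0.895]
 [ 0.    -0.895 -0.447]
 [-1.    -0.001  0.001]]
```

Emit:
send_rows(
  plan="-.001 0 0 0 0 0 1;0 0 0 0 0 0 1;0 0 0 0 0 0 1;0 0 0 0 0 0 1;0 0 0 0 0 0 1;0 0 0 0 0 0 1",
)

```text
time: 8.55
tcp_pos: [0.5691, -0.2221, 0.0262]
ee_rot: [[0.002, 0.447, -0.895], [-0.002, -0.895, -0.447], [-1.0, 0.002, -0.001]]
force: [0.2, 0.5, -0.6]
grip_width: 0.0105
```

Emit:
send_rows(
  plan="-.01 0 0 0 0 0 1;-.03 0 0 0 0 0 1;-.04 0 0 0 0 0 1;-.04 0 0 0 0 0 1;0 0 0 -.1 0 0 1;0 0 0 -.1 0 0 1;0 0 0 -.1 0 0 1;0 0 0 -.1 0 0 1;0 0 0 -.1 0 0 1;0 0 0 -.1 0 0 1",
)

```text
time: 9.38
tcp_pos: [0.5695, -0.2223, 0.1268]
ee_rot: [[0.006, 0.9, -0.436], [-0.004, -0.436, -0.9], [-1.0, 0.007, 0.001]]
force: [0.1, 0.0, 0.3]
grip_width: 0.0105
```

Emit:
send_rows(
  plan="-.01 0 0 -.1 0 0 1;0 0 0 -.1 0 0 1;0 0 0 -.1 0 0 1;0 0 0 -.1 0 0 1;0 0 0 -.1 0 0 1;0 0 0 -.1 0 0 1;0 0 0 0 0 0 1",
)

```text
time: 9.97
tcp_pos: [0.5699, -0.2225, 0.1396]
ee_rot: [[0.01, 0.978, 0.21], [-0.005, 0.21, -0.978], [-1.0, 0.008, 0.007]]
force: [-0.4, 0.2, -0.2]
grip_width: 0.0106
```

Run:
```python
from h import *; from meas import strip
st()
c=cap('top');P=c['P'];save(c,'t2.png',(280,150,480,300),4);x,y,z=P[...,0],P[...,1],P[...,2]
for t in('magazine_nose','magazine_channel'):print(t,[(d['score'],np.round(d['point'],3)) for d in nets.mark_of('top',t)])
# stapler-frame profile along the magazine
a=np.radians(9.7);d=np.array([np.cos(a),np.sin(a)]);n=np.array([-d[1],d[0]])
q=P[...,:2]-np.array([.7005,-.0565]);u=q@d;v=q@n
for lo,hi in((-.012,-.009),(-.006,.006),(.009,.012)):
  print(lo,[(b,round(float(np.nanmedian(z[(v>lo)&(v<hi)&(abs(u-b/1000)<.0025)]))*1000,1)) for b in range(-235,-104,5) if ((v>lo)&(v<hi)&(abs(u-b/1000)<.0025)).any()])
c=cap('wrist');save(c,'w2.png');strip('wrist',c)
c2=cap('scene');
for t in('magazine_nose','magazine_channel'):print(t,[(d['score'],np.round(d['point'],3)) for d in nets.mark_of('scene',t)])
a=cv2.imread('pics/w2.png');b=cv2.imread('pics/t2.png');cv2.imwrite('pics/wt2.png',np.hstack([cv2.resize(a,(480,300)),cv2.resize(b,(400,300))])[:, :800])
```

```text
t 9.9667 tcp [ 0.5699 -0.2225  0.1396] F [-0.37  0.2  -0.22] w 0.01058911509333903
[[ 0.01   0.978  0.21 ]
 [-0.005  0.21  -0.978]
 [-1.     0.008  0.007]]
magazine_nose [(0.64, array([ 0.476, -0.093,  0.063]))]
magazine_channel [(0.71, array([ 0.546, -0.08 ,  0.051])), (0.45, array([0.533, 0.063, 0.003])), (0.39, array([ 0.697, -0.055,  0.001]))]
-0.012 [(-230, 77.1), (-225, 81.7), (-220, 81.2), (-215, 81.5), (-210, 81.4), (-205, 81.0), (-200, 81.5), (-195, 82.9), (-190, 75.4), (-185, 57.1), (-180, 56.5), (-175, 55.8), (-170, 55.6), (-165, 57.4), (-160, 54.8), (-155, 57.0), (-150, 54.9), (-145, 59.3), (-140, 55.8), (-135, 57.6), (-130, 56.2), (-125, 58.9), (-120, 58.4), (-115, 62.3), (-110, 98.6), (-105, 100.2)]
-0.006 [(-230, 78.6), (-225, 82.3), (-220, 81.8), (-215, 82.5), (-210, 81.9), (-205, 81.2), (-200, 81.6), (-195, 82.2), (-190, 76.2), (-185, 52.6), (-180, 53.3), (-175, 52.8), (-170, 52.2), (-165, 51.9), (-160, 52.3), (-155, 52.7), (-150, 52.8), (-145, 52.9), (-140, 52.4), (-135, 53.4), (-130, 53.5), (-125, 52.7), (-120, 64.2), (-115, 62.4), (-110, 65.2), (-105, 99.6)]
0.009
[... 207 characters left out ...]
(-155, 6.2), (-150, 1.0), (-145, 27.6), (-140, 1.9), (-135, 1.7), (-130, 1.4), (-125, 2.3), (-120, 0.9), (-115, 2.3), (-110, 43.2), (-105, 99.9)]
strip 0.73 [ 0.643  -0.2424  0.009 ] ((0.6430060863494873, -0.24276818335056305), (0.039997585117816925, 0.008820468559861183), 82.51956176757812)
strip 0.68 [ 0.5728 -0.2203  0.1279] ((0.5700986981391907, -0.22104497253894806), (0.060557104647159576, 0.013334739953279495), 12.434651374816895)
strip 0.59 [ 0.4932 -0.1865  0.0095] ((0.5258069038391113, -0.1961079239845276), (0.017954858019948006, 0.09011341631412506), 72.48106384277344)
magazine_nose [(0.84, array([ 0.475, -0.093,  0.065]))]
magazine_channel [(0.87, array([ 0.545, -0.083,  0.055]))]
```

View pics/wt2.png

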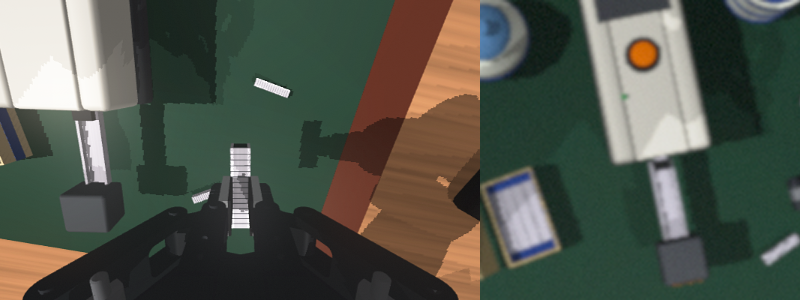

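The strip is held at mid-length (wrist view, about (240,190)). The channel is open at about (92,150). Next I measure channel and strip in the same wrist frame.

```bash
cat >> meas.py <<'E'
def chan(c):
    P=c['P'];x,y,z=P[...,0],P[...,1],P[...,2]
    m=(abs(z-.082)<.004)&(np.hypot(x-.49,y+.09)<.045)
    r=cv2.minAreaRect(P[m][:,:2].astype(np.float32));print('nose block',r,m.sum(),np.median(z[m]))
    a=np.radians(9.7);d=np.array([np.cos(a),np.sin(a)]);n=np.array([-d[1],d[0]])
    q=P[...,:2]-np.array([.7005,-.0565]);u=q@d;v=q@n
    w=(z>.045)&(z<.072)&(abs(v)<.03)&(u>-.185)&(u<-.130)
    for lo in(-.18,-.165,-.15,-.14):
        k=w&(u>lo)&(u<lo+.012)
        print(lo,'v range',np.percentile(v[k],[1,99]).round(4) if k.any() else None,'floor v',np.percentile(v[k&(z<.0545)],[2,98]).round(4) if (k&(z<.0545)).any() else None)
    k=(abs(v)<.02)&(u>-.2)&(u<-.1); kk=k&(z>.06)&(z<.07)&(u>-.135);print('pusher front',np.percentile(u[kk],[2,10]) if kk.any() else None)
    f=k&(z<.056)&(z>.048);print('floor u',np.percentile(u[f],[1,99]),'z',np.median(z[f]))
E
python3 - <<'E'
from h import *; from meas import *
for n in('wrist','top'): print(n);c=cap(n);chan(c)
c=cap('wrist');P=c['P'];s=ctrl.sense()
for d in nets.regions_of('wrist','strip')[:4]:
    q=P[d['mask']];q=q[(abs(q[:,2]-.128)<.006)]
    if len(q)>50:
        L=(q-s['tcp_pos'])@s['ee_rot'];print('strip in tool: top x',np.median(L[:,0]),cv2.minAreaRect(L[:,1:].astype(np.float32)))
        for e in(L[:,1]>L[:,1].max()-.02,L[:,1]<L[:,1].min()+.02):print(np.median(L[e],0),(q[e])[:,2].mean())
E
```

```text
wrist
nose block ((0.49394989013671875, -0.08813208341598511), (0.040640197694301605, 0.04288320243358612), 10.451202392578125) 3151 0.08205109208083822
-0.18 v range [-0.0072  0.0151] floor v [-0.007   0.0131]
-0.165 v range [-0.0072  0.0153] floor v [-0.0069  0.0133]
-0.15 v range [-0.007   0.0156] floor v [-0.0068  0.0132]
-0.14 v range [-0.0073  0.0154] floor v [-0.0069  0.0133]
pusher front [-0.12319775 -0.12246678]
floor u [-0.19521305 -0.11887486] z 0.05328241934901637
top
nose block ((0.4948463439941406, -0.092839814722538), (0.04013761878013611, 0.0421326607465744), 10.291369438171387) 486 0.0816305627380644
-0.18 v range [-0.0118  0.0095] floor v [-0.0094  0.0068]
-0.165 v range [-0.0122  0.0098] floor v [-0.0097  0.0069]
-0.15 v range [-0.0118  0.0096] floor v [-0.0097  0.0094]
-0.14 v range [-0.0117  0.0099] floor v [-0.0094  0.0078]
pusher front [-0.1227806  -0.12176663]
floor u [-0.18909252 -0.12088254] z 0.05288771698482525
strip in tool: top x 0.011419513824841694 ((0.00046096742153167725, -0.0018270723521709442), (0.012960241176187992, 0.06079832836985588), 89.72184753417969)
[ 0.01144635  0.0213751  -0.00194752] 0.12736458410681237
[ 0.0113881  -0.02029926 -0.00142577] 0.1272574474287367
```

Run:
```python
from h import *
go([.5526,-.1173,.11],-80.2)
```

```text
shift [ 0.0375  0.0065 -0.1421] turn [ 0.037   0.0064 -0.0075]
```

Emit:
send_rows(
  plan="0 0 0 .037 .0064 -.0075 1;.003 .004 -.045 0 0 0 1;.005 .004 -.045 0 0 0 1;.01 .003 -.045 0 0 0 1;.01 0 -.006 0 0 0 1;.008 0 0 0 0 0 1;0 0 0 0 0 0 1",
)

```text
time: 11.15
tcp_pos: [0.5609, -0.1149, 0.1117]
ee_rot: [[0.003, 0.986, 0.164], [-0.002, 0.164, -0.986], [-1.0, 0.002, 0.002]]
force: [0.0, 0.3, -0.1]
grip_width: 0.0106
```

```bash
cat >> meas.py <<'E'
def inhand(c,n):
    P=c['P'];s=ctrl.sense()
    for d in nets.regions_of(n,'strip')[:4]:
        q=P[d['mask']];zt=s['tcp_pos'][2]-.0116;q=q[(abs(q[:,2]-zt)<.006)]
        if len(q)>40:
            L=(q-s['tcp_pos'])@s['ee_rot'];r=cv2.minAreaRect(q[:,:2].astype(np.float32));print(n,'strip world',r,'tool',L.mean(0).round(4),cv2.minAreaRect(L[:,1:].astype(np.float32))[:2])
            a=np.radians(9.7);e=np.array(r[0])-[.7005,-.0565];print('   u,v',e@[np.cos(a),np.sin(a)],e@[-np.sin(a),np.cos(a)])
E
python3 - <<'E'
from h import *; from meas import *
st()
for n in('wrist','scene','top'): 
    print(n);c=cap(n);save(c,n+'3.png')
    try: chan(c)
    except Exception as e: print(e)
    inhand(c,n)
a=cv2.imread('pics/wrist3.png');b=cv2.imread('pics/scene3.png')[80:280,180:460];cv2.imwrite('pics/wt3.png',np.hstack([cv2.resize(a,(400,250)),cv2.resize(b,(350,250))]))
E
```

```text
t 11.15 tcp [ 0.5609 -0.1149  0.1117] F [ 0.01  0.33 -0.1 ] w 0.010569353393367408
[[ 0.003  0.986  0.164]
 [-0.002  0.164 -0.986]
 [-1.     0.002  0.002]]
wrist
nose block ((0.0, 0.0), (0.0, 0.0), 0.0) 0 nan
-0.18 v range [-0.0038  0.0151] floor v [-0.003   0.0128]
-0.165 v range [-0.0067  0.0151] floor v [-0.0066  0.0129]
-0.15 v range [-0.0066  0.0153] floor v [-0.0066  0.0127]
-0.14 v range [-0.0066  0.0153] floor v [-0.0065  0.0128]
pusher front [-0.12304613 -0.12271403]
floor u [-0.18953367 -0.12621366] z 0.05327773066737532
wrist strip world ((0.5611491799354553, -0.11312179267406464), (0.06040884181857109, 0.012870925478637218), 9.735921859741211) tool [ 0.0121  0.0035 -0.0023] ((0.0002457760274410248, -0.0022465898655354977), (0.01286640577018261, 0.060395337641239166))
   u,v -0.14689875747550968 -0.0323331642503059
scene
nose block ((0.4953286945819855, -0.10792785882949829), (0.005494253244251013, 0.01681514084339142), 65.04103088378906) 23 0.08055810810889463
-0.18 v range None floor v None
-0.165 v range [-0.0032  0.012 ] floor v [-0.0031  0.0102]
-0.15 v range [-0.003 
[... 217 characters left out ...]
04948282242), (0.02546440251171589, 0.015334423631429672), 17.021596908569336) tool [0.0139 0.0191 0.0022] ((0.0180782712996006, 0.002080680802464485), (0.015332048758864403, 0.025461122393608093))
   u,v -0.12845285007215568 -0.03787458362636981
top
nose block ((0.49328523874282837, -0.09155359119176865), (0.054149311035871506, 0.014630869962275028), 58.355220794677734) 31 0.08061873946576603
-0.18 v range [0.0001 0.0094] floor v [0.0001 0.0066]
-0.165 v range None floor v None
-0.15 v range None floor v None
-0.14 v range [-0.0116  0.0097] floor v [-0.0092  0.0071]
pusher front [-0.12682047 -0.1220764 ]
floor u [-0.19005919 -0.11636605] z 0.05280747243234141
  return _methods._mean(a, axis=axis, dtype=dtype,
  ret = ret.dtype.type(ret / rcount)
```

View pics/wt3.png

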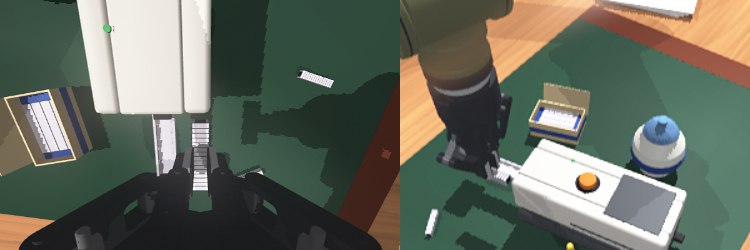

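Wrist view: the strip sits right of the channel (about (200,155) against (163,145)). The cameras agree on u ≈ −156 mm and put v between −1 and +2 mm. I'll move above the channel and measure again there.

Run:
```python
from h import *
go([.5465,-.0813,.1126],-80.2)
```

```text
shift [ 0.0014 -0.0131 -0.0497] turn [-0.008   0.0033 -0.0053]
```

Emit:
send_rows(
  plan="-.003 -.008 0 -.008 .003 -.005 1;0 -.006 -.02 0 0 0 1;0 0 -.02 0 0 0 1;0 0 -.01 0 0 0 1;0 0 0 0 0 0 1",
)

```text
time: 11.87
tcp_pos: [0.5443, -0.0806, 0.1175]
ee_rot: [[0.001, 0.986, 0.167], [-0.0, 0.167, -0.986], [-1.0, 0.001, 0.001]]
force: [-0.6, 0.5, -0.1]
grip_width: 0.0104
```

```bash
cat >> meas.py <<'E'
def rel(c):
    "channel outline and strip outline in stapler u,v from one wrist picture"
    P=c['P'];z=P[...,2];s=ctrl.sense();a=np.radians(9.7);d=np.array([np.cos(a),np.sin(a)]);n=np.array([-d[1],d[0]])
    q=P[...,:2]-np.array([.7005,-.0565]);u=q@d;v=q@n;zt=s['tcp_pos'][2]-.0116
    for lo in np.arange(-.190,-.120,.008):
        b=(u>lo)&(u<lo+.008)&(abs(v)<.03)
        A=b&(abs(z-zt)<.005);W=b&(z>.045)&(z<.0605)
        print(round(lo*1e3),'strip',np.percentile(v[A]*1e3,[2,98]).round(1) if A.sum()>15 else '-','chan',np.percentile(v[W]*1e3,[1,99]).round(1) if W.sum()>5 else '-',W.sum())
    A=(abs(z-zt)<.004)&(abs(v)<.008)&(u<-.1)&(u>-.21);print('strip u',np.percentile(u[A],[1,99]).round(4))
    B=(abs(z-.082)<.003)&(abs(v)<.03)&(u<-.17)&(u>-.24);print('nose rear u',np.percentile(u[B],[99,99.7]).round(4) if B.any() else None)
    C=(abs(z-.064)<.004)&(abs(v)<.01)&(u>-.14)&(u<-.111);print('pusher u',np.percentile(u[C],[1,50]).round(4) if C.any() else None,C.sum())
E
python3 - <<'E'
from h import *; from meas import *
st();c=cap('wrist');rel(c);save(c,'w4.png',(200,60,460,400),1.7);go([.5465,-.0813,.1126],-80.2)
E
```

```text
t 11.8667 tcp [ 0.5443 -0.0806  0.1175] F [-0.62  0.52 -0.08] w 0.010403736230565798
[[ 0.001  0.986  0.167]
 [-0.     0.167 -0.986]
 [-1.     0.001  0.001]]
-190 strip [-2.  10.4] chan - 0
-182 strip [-1.4  9.8] chan - 0
-174 strip [-0.8  9.2] chan [-6.4 15.3] 16
-166 strip [-1.   9.2] chan [-6.3 15.2] 77
-158 strip [-12.2  20.9] chan [-6.2 15.2] 74
-150 strip [-6.6 14.9] chan [-6.1 15. ] 76
-142 strip [-2.  10.4] chan [-6.  15.4] 263
-134 strip [-1.9 10.3] chan [-6.5 15.4] 422
-126 strip - chan [-6.4 15.3] 119
strip u [-0.1869 -0.1278]
nose rear u [-0.2049 -0.2046]
pusher u [-0.1231 -0.1192] 297
shift [0.0066 0.0025 0.0009] turn [-0.0026  0.0008 -0.0014]
```

View pics/w4.png

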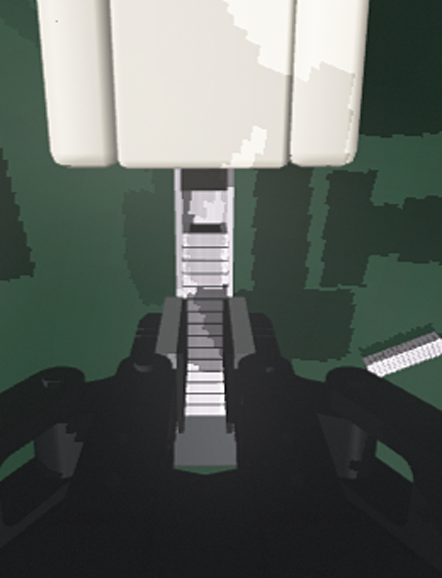

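Strip and channel are aligned across to 0.3 mm, and the strip needs about +1.3 mm along. I'll lower partway and re-check.

Emit:
send_rows(
  plan=".002 .003 0 0 0 0 1;.012 0 0 0 0 0 1;.012 0 0 0 0 0 1;.008 0 0 0 0 0 1;0 0 0 0 0 0 1",
)

```text
time: 12.33
tcp_pos: [0.5475, -0.0803, 0.0898]
ee_rot: [[0.003, 0.986, 0.169], [-0.001, 0.169, -0.986], [-1.0, 0.002, 0.002]]
force: [-1.1, 0.7, 1.3]
grip_width: 0.0104
```

Run:
```python
from h import *; from meas import *
st();c=cap('wrist');rel(c)
```

```text
t 12.3333 tcp [ 0.5475 -0.0803  0.0898] F [-1.13  0.71  1.3 ] w 0.010352789715222768
[[ 0.003  0.986  0.169]
 [-0.001  0.169 -0.986]
 [-1.     0.002  0.002]]
-190 strip [-2.5 10.2] chan - 0
-182 strip [-1.8  9.5] chan - 0
-174 strip [-1.1  8.9] chan - 0
-166 strip [-1.1  8.8] chan - 0
-158 strip [-1.4  9.2] chan [-6.2 15.1] 60
-150 strip [-12.1  20.2] chan [-6.2 15.2] 157
-142 strip [-2.3 10.1] chan [-6.2 15.5] 168
-134 strip [-2.2 10.1] chan [-6.4 15.3] 290
-126 strip [-2.1 10. ] chan [-6.3 15.1] 112
strip u [-0.2019 -0.1247]
nose rear u [-0.1719 -0.1705]
pusher u [-0.125  -0.1204] 316
```

Emit:
send_rows(
  plan=".003 -.002 -.001 0 0 0 1;.004 -.001 -.0005 0 0 0 1;.003 0 0 0 0 0 1",
)

```text
time: 12.63
tcp_pos: [0.5454, -0.0802, 0.082]
ee_rot: [[0.003, 0.986, 0.168], [-0.002, 0.168, -0.986], [-1.0, 0.003, 0.002]]
force: [-0.5, -0.3, -0.4]
grip_width: 0.0106
```

Run:
```python
from h import *; from meas import *
st();c=cap('wrist');rel(c)
```

```text
t 12.6333 tcp [ 0.5454 -0.0802  0.082 ] F [-0.54 -0.35 -0.39] w 0.010613242074474618
[[ 0.003  0.986  0.168]
 [-0.002  0.168 -0.986]
 [-1.     0.003  0.002]]
-190 strip [-1.8 10.6] chan - 0
-182 strip [-1.1 10. ] chan - 0
-174 strip [-0.6  9.4] chan - 0
-166 strip [-0.5  9.4] chan - 0
-158 strip [-11.7  21.1] chan [-6.3 15.1] 50
-150 strip [-6.3 15.4] chan [-6.2 15.5] 190
-142 strip [-1.8 10.6] chan [-6.1 15.4] 207
-134 strip [-1.7 10.6] chan [-6.4 15.2] 351
-126 strip [-3.8 11.6] chan [-6.3 15.5] 116
strip u [-0.1898 -0.1266]
nose rear u [-0.1888 -0.1885]
pusher u [-0.1272 -0.1212] 438
```

Emit:
send_rows(
  plan=".003 0 0 0 0 0 1;.002 0 0 0 0 0 1;0 0 0 0 0 0 1",
)

```text
time: 12.93
tcp_pos: [0.5453, -0.0803, 0.0777]
ee_rot: [[0.003, 0.986, 0.168], [-0.002, 0.168, -0.986], [-1.0, 0.003, 0.002]]
force: [-0.6, -0.0, -0.3]
grip_width: 0.0105
```

Emit:
send_rows(
  plan="0 0 0 0 0 0 .85;0 0 0 0 0 0 .75;0 0 0 0 0 0 .7;0 0 0 0 0 0 .65;0 0 0 0 0 0 .65",
)

```text
time: 13.35
tcp_pos: [0.5458, -0.0803, 0.0784]
ee_rot: [[0.004, 0.986, 0.168], [-0.002, 0.168, -0.986], [-1.0, 0.004, 0.003]]
force: [0.0, 0.2, 0.2]
grip_width: 0.0297
```

Emit:
send_rows(
  plan="-.01 0 0 0 0 0 .65;-.03 0 0 0 0 0 .65;-.05 0 0 0 0 0 .65;-.05 -.01 0 0 0 0 .65;0 -.04 0 0 0 0 1;0 -.05 0 0 0 0 1;0 -.05 0 0 0 0 1;0 0 0 0 0 0 1",
)

```text
time: 14.02
tcp_pos: [0.4314, -0.0992, 0.1919]
ee_rot: [[0.005, 0.985, 0.171], [-0.004, 0.171, -0.985], [-1.0, 0.004, 0.004]]
force: [0.0, 0.3, -1.0]
grip_width: -0.0001
```

Run:
```python
from h import *; from meas import *
st()
for n in('wrist','top'):
    c=cap(n);P=c['P'];z=P[...,2];save(c,n+'5.png')
    a=np.radians(9.7);d=np.array([np.cos(a),np.sin(a)]);nn=np.array([-d[1],d[0]])
    q=P[...,:2]-np.array([.7005,-.0565]);u=q@d;v=q@nn
    m=(abs(v)<.025)&(u>-.194)&(u<-.113);A=m&(abs(z-.066)<.003)
    if A.any():
        print(n,'strip',cv2.minAreaRect(np.stack([u[A],v[A]],1).astype(np.float32)))
        for lo in np.arange(-.188,-.118,.01):
            k=A&(u>lo)&(u<lo+.01)
            W=(abs(v)<.025)&(u>lo)&(u<lo+.01)&(z>.045)
            if k.any():print(round(lo,3),'z',np.median(z[k]).round(4),'v',np.percentile(v[k],[3,97]).round(4),'chan',np.percentile(v[W],[1,99]).round(4))
    B=(abs(z-.082)<.004)&(abs(v)<.03)&(u<-.17)&(u>-.25)
    if B.any(): print('nose',cv2.minAreaRect(P[B][:,:2].astype(np.float32)))
a=cv2.imread('pics/wrist5.png');b=cv2.imread('pics/top5.png')[130:330,260:480];cv2.imwrite('pics/wt5.png',np.hstack([cv2.resize(a,(460,288)),cv2.resize(b,(317,288))]))
```

```text
t 14.0167 tcp [ 0.4314 -0.0992  0.1919] F [ 0.    0.32 -1.05] w -0.0001201529710897092
[[ 0.005  0.985  0.171]
 [-0.004  0.171 -0.985]
 [-1.     0.004  0.004]]
wrist strip ((-0.15373319387435913, 0.004237743094563484), (0.06573040038347244, 0.016569392755627632), 0.13076631724834442)
-0.188 z 0.0663 v [-0.0015  0.0105] chan [-0.0059  0.0148]
-0.178 z 0.0661 v [-0.0021  0.0105] chan [-0.0066  0.0147]
-0.168 z 0.0662 v [-0.0021  0.0104] chan [-0.0064  0.0147]
-0.158 z 0.0661 v [-0.002   0.0104] chan [-0.0063  0.0154]
-0.148 z 0.0662 v [-0.0019  0.0104] chan [-0.0061  0.0153]
-0.138 z 0.0662 v [-0.0018  0.0103] chan [-0.0059  0.0152]
-0.128 z 0.0643 v [-0.0034  0.0121] chan [-0.0059  0.0151]
nose ((0.4934289753437042, -0.08748842030763626), (0.03960879519581795, 0.042024917900562286), 9.905282020568848)
top strip ((-0.1520286351442337, 0.005105007439851761), (0.07744687050580978, 0.03080112114548683), 1.4790828227996826)
-0.188 z 0.0658 v [-0.0073  0.0049] chan [-0.0118  0.0097]
-0.178 z 0.066 v [-0.0075  0.0043] chan [-0.0119  0.0096]
-0.168 z 0.0653 v [-0.0073  0.0046] chan [-0.012   0.0097]
-0.158 z 0.0655 v [-0.0078  0.0045] chan [-0.0121  0.0096]
-0.148 z 0.0655 v [-0.007   0.0045] chan [-0.0122  0.0097]
-0.138 z 0.0659 v [-0.0074  0.0046] chan [-0.0117  0.0097]
-0.128 z 0.0648 v [-0.0076  0.0069] chan [-0.0121  0.0098]
-0.118 z 0.0642 v [-0.0088  0.0031] chan [-0.0228  0.0226]
nose ((0.4946509301662445, -0.09300815314054489), (0.04010055214166641, 0.041937753558158875), 10.28398323059082)
```

View pics/wt5.png

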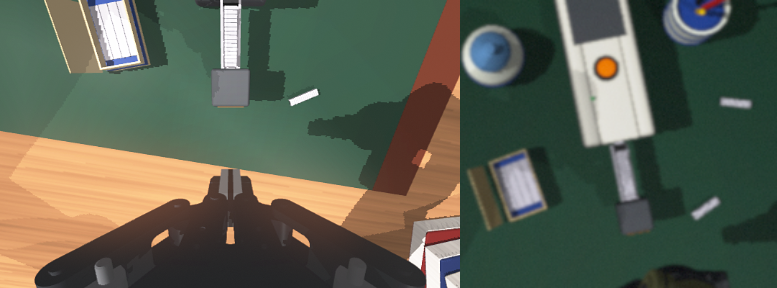

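Strip is flat in the channel (top at 66 mm) and centred in both cameras. Now to the push, with the closed fingers pointing down in front of the nose.

Emit:
send_rows(
  plan=".04 0 0 0 0 0 1;.04 0 0 0 0 0 1;.04 0 0 0 0 0 1;.03 0 0 0 0 0 1;.01 0 0 0 0 0 1;0 0 0 0 0 0 1",
)

```text
time: 14.62
tcp_pos: [0.4465, -0.1017, 0.0763]
ee_rot: [[0.024, 0.985, 0.172], [-0.008, 0.173, -0.985], [-1.0, 0.023, 0.012]]
force: [-0.8, -0.1, 0.6]
grip_width: 0.0001
```

Run:
```python
from h import *
st();go([.4559,-.0973,.071],-80.3)
```

```text
t 14.6167 tcp [ 0.4465 -0.1017  0.0763] F [-0.81 -0.07  0.55] w 0.00011744736427952334
[[ 0.024  0.985  0.172]
 [-0.008  0.173 -0.985]
 [-1.     0.023  0.012]]
shift [ 0.0073  0.0131 -0.0037] turn [ 0.0039  0.0118 -0.0215]
```

Emit:
send_rows(
  plan=".007 .008 -.004 .004 .012 -.0215 1;0 .005 0 0 0 0 1;0 .005 0 0 0 0 1;0 .005 0 0 0 0 1;0 .006 0 0 0 0 1;0 .008 0 0 0 0 1;0 .008 0 0 0 0 1;0 .008 0 0 0 0 1",
)

```text
time: 15.28
tcp_pos: [0.4888, -0.0922, 0.0745]
ee_rot: [[-0.003, 0.985, 0.17], [-0.002, 0.17, -0.985], [-1.0, -0.003, 0.001]]
force: [-4.6, -0.7, -1.2]
grip_width: -0.0002
```

```bash
cat >> h.py <<'E'
def uv():
    s=st();a=np.radians(9.8);q=np.array(s['tcp_pos'])[:2]-[.7005,-.0565];F=np.array(s['force'])
    print('face u',(q@[np.cos(a),np.sin(a)]+.011).round(4),'v',(q@[-np.sin(a),np.cos(a)]).round(4),'push F',F[:2]@[-np.cos(a),-np.sin(a)])
E
python3 -c "
from h import *
uv();go([.4559,-.0973,.071],-80.3)"
```

```text
t 15.2833 tcp [ 0.4888 -0.0922  0.0745] F [-4.61 -0.68 -1.17] w -0.00024311061038621333
[[-0.003  0.985  0.17 ]
 [-0.002  0.17  -0.985]
 [-1.    -0.003  0.001]]
face u -0.2037 v 0.0008 push F 4.657437684739976
shift [ 0.0049 -0.0444 -0.0008] turn [0.0017 0.001  0.0033]
```

Emit:
send_rows(
  plan=".002 .01 0 0 0 0 1;.001 .01 0 0 0 0 1;.001 .01 0 0 0 0 1;0 .01 0 0 0 0 1;0 .01 0 0 0 0 1;0 .01 0 0 0 0 1;0 .008 0 0 0 0 1",
)

```text
time: 15.87
tcp_pos: [0.5453, -0.0827, 0.073]
ee_rot: [[-0.003, 0.985, 0.171], [-0.002, 0.171, -0.985], [-1.0, -0.003, 0.001]]
force: [-4.9, -0.7, 2.3]
grip_width: -0.0001
```

```bash
python3 -c "
from h import *
uv()"
```

```text
t 15.8667 tcp [ 0.5453 -0.0827  0.073 ] F [-4.87 -0.68  2.34] w -8.190900784212421e-05
[[-0.003  0.985  0.171]
 [-0.002  0.171 -0.985]
 [-1.    -0.003  0.001]]
face u -0.1464 v 0.0006 push F 4.915711666539343
```

Emit:
send_rows(
  plan="0 .006 0 0 0 0 1;0 .005 0 0 0 0 1;0 .003 0 0 0 0 1",
)

```text
time: 16.12
tcp_pos: [0.5575, -0.0806, 0.073]
ee_rot: [[-0.004, 0.985, 0.171], [-0.002, 0.171, -0.985], [-1.0, -0.004, 0.001]]
force: [-5.5, -0.6, 3.4]
grip_width: -0.0001
```

Emit:
send_rows(
  plan="0 .003 0 0 0 0 1;0 .002 0 0 0 0 1",
)

```text
time: 16.28
tcp_pos: [0.5614, -0.0799, 0.073]
ee_rot: [[-0.005, 0.985, 0.171], [-0.002, 0.171, -0.985], [-1.0, -0.006, 0.001]]
force: [-6.1, -1.7, 4.5]
grip_width: 0.0002
```

Emit:
send_rows(
  plan="0 .002 0 0 0 0 1",
)

```text
time: 16.37
tcp_pos: [0.5629, -0.0797, 0.073]
ee_rot: [[-0.006, 0.985, 0.171], [-0.002, 0.171, -0.985], [-1.0, -0.006, 0.001]]
force: [-5.5, 0.2, 3.2]
grip_width: -0.0001
```

Emit:
send_rows(
  plan="0 .002 0 0 0 0 1",
)

```text
time: 16.45
tcp_pos: [0.5642, -0.0795, 0.073]
ee_rot: [[-0.007, 0.985, 0.171], [-0.002, 0.171, -0.985], [-1.0, -0.008, 0.001]]
force: [-6.2, -0.7, 4.4]
grip_width: -0.0004
```

Emit:
send_rows(
  plan="0 .002 0 0 0 0 1",
)

```text
time: 16.53
tcp_pos: [0.5654, -0.0793, 0.073]
ee_rot: [[-0.009, 0.985, 0.171], [-0.002, 0.171, -0.985], [-1.0, -0.009, 0.001]]
force: [-7.9, -0.7, 5.7]
grip_width: -0.0002
```

Emit:
send_rows(
  plan="0 .002 0 0 0 0 1",
)

```text
time: 16.62
tcp_pos: [0.5663, -0.0791, 0.0731]
ee_rot: [[-0.011, 0.985, 0.171], [-0.002, 0.171, -0.985], [-1.0, -0.011, 0.001]]
force: [-7.7, -0.2, 5.8]
grip_width: -0.0
```

Emit:
send_rows(
  plan="-.001 .0015 0 0 0 0 1",
)

```text
time: 16.7
tcp_pos: [0.5665, -0.0791, 0.0732]
ee_rot: [[-0.014, 0.985, 0.171], [-0.003, 0.171, -0.985], [-1.0, -0.014, 0.0]]
force: [-6.7, -2.2, -0.3]
grip_width: 0.0
```

Emit:
send_rows(
  plan="-.001 .0015 0 0 0 0 1",
)

```text
time: 16.78
tcp_pos: [0.5664, -0.079, 0.0732]
ee_rot: [[-0.017, 0.985, 0.171], [-0.003, 0.171, -0.985], [-1.0, -0.018, 0.0]]
force: [-9.0, -2.2, 2.1]
grip_width: -0.0003
```

Emit:
send_rows(
  plan="0 .0015 0 0 0 0 1",
)

```text
time: 16.87
tcp_pos: [0.5667, -0.079, 0.073]
ee_rot: [[-0.02, 0.985, 0.172], [-0.003, 0.171, -0.985], [-1.0, -0.02, -0.0]]
force: [-8.4, -1.3, 6.7]
grip_width: -0.0007
```

Emit:
send_rows(
  plan="0 .002 0 0 0 .01 1",
)

```text
time: 16.95
tcp_pos: [0.5675, -0.0789, 0.0729]
ee_rot: [[-0.012, 0.985, 0.172], [-0.002, 0.172, -0.985], [-1.0, -0.012, -0.0]]
force: [-8.6, -0.4, 5.8]
grip_width: 0.0001
```

Emit:
send_rows(
  plan="0 .002 0 0 0 .01 1",
)

```text
time: 17.03
tcp_pos: [0.5686, -0.0787, 0.0729]
ee_rot: [[-0.003, 0.985, 0.171], [0.0, 0.171, -0.985], [-1.0, -0.003, -0.001]]
force: [-5.5, -0.0, 3.8]
grip_width: -0.0002
```

Emit:
send_rows(
  plan="0 .002 0 0 0 .01 1",
)

```text
time: 17.12
tcp_pos: [0.5696, -0.0786, 0.0727]
ee_rot: [[0.006, 0.985, 0.171], [0.002, 0.171, -0.985], [-1.0, 0.006, -0.001]]
force: [-8.6, -2.0, 5.7]
grip_width: 0.0
```

Force peaked at about 8.6 N, dropped to 5.5 N, then rose again, which looks like the click. I'll ease back and check that the magazine stays.

Emit:
send_rows(
  plan="0 -.004 0 0 0 -.006 1;0 -.004 0 0 0 0 1;0 -.005 0 0 0 0 1;0 -.005 0 0 0 0 1;0 -.005 0 0 0 0 1",
)

```text
time: 17.53
tcp_pos: [0.5536, -0.0815, 0.0731]
ee_rot: [[0.004, 0.985, 0.171], [0.001, 0.171, -0.985], [-1.0, 0.005, -0.0]]
force: [1.0, -0.5, 0.8]
grip_width: 0.0001
```

```bash
python3 -c "
from h import *
uv();c=cap('scene');print([(d['score'],np.round(d['point'],3)) for d in nets.mark_of('scene','magazine_nose')])"
```

```text
t 17.5333 tcp [ 0.5536 -0.0815  0.0731] F [ 1.03 -0.47  0.84] w 7.758742323868603e-05
[[ 0.004  0.985  0.171]
 [ 0.001  0.171 -0.985]
 [-1.     0.005 -0.   ]]
face u -0.1381 v 0.0004 push F -0.9326247687959004
[(0.53, array([ 0.566, -0.078,  0.067]))]
```

Contact force is gone and the nose stays at x ≈ 0.566, so it latched. I'll retreat and verify.

Emit:
send_rows(
  plan="0 -.03 0 0 0 0 1;0 -.05 0 0 0 0 1;0 -.05 0 0 0 0 1;-.05 0 0 0 0 0 1;-.05 0 0 0 0 0 1;-.03 0 0 0 0 0 1;0 0 0 0 0 0 1;0 0 0 0 0 0 1",
)

```text
time: 18.3
tcp_pos: [0.4449, -0.0952, 0.1618]
ee_rot: [[-0.006, 0.985, 0.17], [0.008, 0.17, -0.985], [-1.0, -0.005, -0.009]]
force: [0.5, 0.7, 0.0]
grip_width: -0.0
```

Run:
```python
from h import *
st()
for n in('top','scene'):
    c=cap(n);save(c,n+'9.png')
    for t in('magazine_nose','release_top','carton','pen_pot','jar'):print(n,t,[(round(d['score'],2),np.round(d['point'],3)) for d in nets.mark_of(n,t)[:1]])
P=c['P'];
a=cv2.imread('pics/scene9.png')[100:320,180:500];b=cv2.imread('pics/top9.png')[80:300,240:480];cv2.imwrite('pics/e.png',np.hstack([cv2.resize(a,(420,289)),cv2.resize(b,(315,289))]))
```

```text
t 18.3 tcp [ 0.4449 -0.0952  0.1618] F [0.46 0.69 0.05] w -2.0834100864500306e-05
[[-0.006  0.985  0.17 ]
 [ 0.008  0.17  -0.985]
 [-1.    -0.005 -0.009]]
top magazine_nose [(0.57, array([ 0.57 , -0.077,  0.063]))]
top release_top [(0.59, array([ 0.687, -0.06 ,  0.114]))]
top carton [(0.95, array([0.534, 0.063, 0.   ]))]
top pen_pot [(0.7, array([ 0.764, -0.183,  0.001]))]
top jar [(0.92, array([0.718, 0.097, 0.   ]))]
scene magazine_nose [(0.77, array([ 0.568, -0.077,  0.064]))]
scene release_top [(0.62, array([ 0.684, -0.054,  0.109]))]
scene carton [(0.59, array([0.535, 0.064, 0.004]))]
scene pen_pot [(0.67, array([ 0.766, -0.183, -0.   ]))]
scene jar [(0.86, array([ 0.716,  0.099, -0.001]))]
```

View pics/e.png

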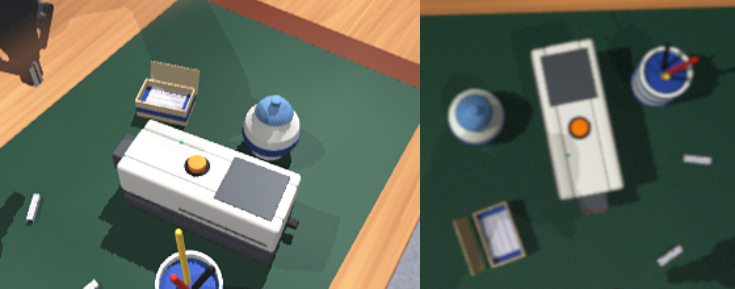

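The magazine is shut: its nose is flush at about (593,200), the button is up and the bystanders haven't moved. Handing in.

```bash
python3 -c "
from h import *
print(ticket.job_done())"
```

```text
the job is handed in; nothing more can be done
None
```

The stapler is reloaded and shut, and I handed the job in at about 18 s of the 67 s allowed. I pressed the release, the magazine sprang right out, I laid the strip in the channel and pushed the magazine in until it clicked.

- **Strip:** before closing, it lay flat in the channel (top 66 mm above the desk) and was centred across to about 0.5 mm. I could not check it again afterwards, because the shut magazine hides it.
- **Click:** the push force peaked at about 9 N sideways, dropped to about 5.5 N and rose again, so I backed off. After that there was no contact force.
- **Shut position:** the nose was back at x ≈ 0.569 m, matching its starting 0.568 m to within the camera error.
- **Button and bystanders:** the button was up, and the carton, pen pot and jar were within about 4 mm of where they started.
- **Peak force:** the highest reading on the stapler was about 11 N in total, against the 18 N limit. I read it only at the end of each move call, so brief peaks in between were not seen.
- **Disagreement:** the wrist camera read the channel about 5 mm to one side of the top camera. I used the strip and channel measured in the same picture instead, and no contact force showed as the strip went in.

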